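# Push the slim caddy home into the packed mate shelf

## Robot

A 6-joint arm with a two-finger parallel gripper is mounted at the origin on the work surface. World frame = base frame: x ahead of the robot, y to its left, z up, the work surface at z = 0. Lengths are in mm, angles in rad, forces in N, time in s.
With the tool pointing down it reaches from about 300 to 850 mm from the base axis. Payload 4.2 kg.
Tool frame: the origin (TCP) lies on the centre line of the jaws, within the pads' length; the fingertips stand 14 mm ahead of it and the grasp point (between the pads) lies 5 mm behind it; y points along the fingers, z is the direction in which the jaws open and shut, and the axes are right-handed (so a half turn about y gives the same grasp; the last joint's range is limited). The gripper opens to 91 mm and grips with 3 to 60 N. Pads are 32 mm wide; open, the fingers measure 118 mm over their backs; the gripper's body (76 mm by 178 mm) begins 60 mm behind the grasp point.
Start: joints at [1.287, 0.32, 1.565, -0, 1.257, -0.02], TCP at [149.933, 555.123, 227.976] pointing down, gripper open.
Joint ranges: [-3.11, 3.11], [-0.84, 2.01], [0.21, 2.61], [-1.34, 4.49], [0.05, 2.63], [-2.56, 2.56]. Speed limits (rad/s): [2.57, 2.57, 3.14, 3.14, 3.14, 3.14].

## Interface

Orientations are given as a unit quaternion [x, y, z, w].
In Python, from bench import env gives the robot as it stands.
- The arm moves only by the tool send_rows, never from a script. Its argument "steps" is a list of rows, each a list of 7 numbers: the closure, from -1 (fully open) to 1 (shut), so that 0 is half open, then the shift along the tool's x, y, z in cm, then the turn, a rotation vector about the tool's x, y, z in rad. A call has exactly 10 rows; each row is the pose to reach, as a shift and turn from the pose commanded when the call began, along the tool's axes at that moment; what a row does not reach only later rows make up. A row lasts 1/10 s, in which the tool goes at most 50 mm and 8.59 degrees, less where a joint would pass 70% of its speed; a pose out of reach is approached as far as the arm can. A call with a gripper value outside its range is refused whole. The fingers move at their own pace and stop on an object; the grip force is fixed at half the most. Time passes only in rows, so rows that repeat a pose let the fingers close, or fill a call up. It gives the time, the measured TCP pose, the force and the opening at its end, in the units of the state.
- env.observe(): the state, without advancing time (a new reading comes with each control period).
- env.camera(name): name is "scene" or "side" or "wrist"; returns the picture (400x640x3 uint8, red, green, blue); there is no depth.
- env.camera_params(name): a dict with "fx", "fy", "cx", "cy" (pixels), "dist" ([k1, k2, p1, p2, k3] as OpenCV has them; the pictures are not rectified), "world_from_camera" (4x4, takes a point from camera to world coordinates); the wrist camera has in their place "tool_from_camera" (4x4, takes a point from camera to tool coordinates, whose origin is the TCP and whose axes are the tool frame's). Camera axes: x right, y down, z forward; pixel columns grow to the right and rows downward; lengths in mm; the calibration is good to about 2 mm. A picture is of the moment at which its call begins: read the wrist's pose just before it. camera_params takes no time and is no camera call.
- env.close_job(): hands the job in, once; it reports no verdict.
The state is a dict: "time": time; "q": joint angles; "qd": joint speeds; "joint_torque": joint torques, N m; "tcp_pos": TCP position; "ee_rot": TCP orientation; "ft_force": force on the tool from outside, world axes, zero at the start; "moment": the same for the moment, N m; "width": finger opening in mm.
Only numpy, scipy, OpenCV 4.12 (cv2) and the standard library are available. Lean on these libraries where they do the work, as an engineer would, in place of code of your own. Each camera call takes 0.05 s, during which the arm holds its last target.

## Task

Lift the slim steel caddy out of the drying stand and stand it upright on the open counter, let go and change your grip, then push it end-on into the narrow gap in the middle of the packed row in the mirrored cabinet (two pieces on either side), nudging the neighbours apart, until it is home at the back panel. Every piece of the row must stay standing inside the cabinet, and the other things on the counter are to be left where they are.

Things in the scene. Friction and masses are not known exactly. Their poses are not given: they have to be found in the camera images.
- caddy_mid (a point): Slim steel caddy (flat upright canister), 64 mm long (its x), 28 mm thick (its y), 95 mm tall, about 0.22 kg; vertical edges rounded at 8 mm; both ends alike, either may go in first. The point is its centre, half-way up (47.5 mm); z is up. It starts upright in the drying stand, its underside 8 mm above the counter, its x along the stand's x.
- stand: Fixed dark drying stand; origin on the counter under its middle, x along the slot. Base 50 x 100 x 8 mm, two upright plates 40 mm long, 4 mm thick, 34 mm apart inside, tops 106 mm above the counter (3 mm above the caddy's top). The caddy's ends stick out 12 mm past the plates: hold it by its two ends (64 mm apart) and lift straight up.
- cabinet: Fixed low white cabinet, open at top and front, no front lip. Origin on the counter under the middle of the row; +x to the back panel, -x out of the front to the robot, y along the row. Floor top 10 mm above the counter, front edge at x = -48 mm; side walls at y = -139 and +139 mm, 115 mm tall. Mirrored door fixed open beyond its +y side. The counter is free for 120 mm in front.
- cabinet_home (a point): Where the caddy's centre belongs: cabinet x = 0, y = 0 (y may shift with the row), 57.5 mm above the counter, caddy's x along the cabinet's x. The back panel's inner face is 32 mm beyond it (100 mm tall). Fingers fit neither beside the caddy between its neighbours nor between its end and the panel; the last 25 mm can be pushed with shut fingers on its outer end.
- mate_mid (a point): White porcelain mate, a bellied cup, 58 mm across at the belly (26 to 44 mm up), 82 mm tall. It stands upright in the row on the cabinet floor (10 mm above the counter); the four row pieces swap places from start to start and are loose: they slide easily when nudged (friction about 0.3). The point is on its axis, half-way up (41 mm up).
- jar_mid (a point): Glass jar with a steel twist cap, 58 mm across, 86 mm tall. It stands upright in the row on the cabinet floor (10 mm above the counter); the four row pieces swap places from start to start and are loose: they slide easily when nudged (friction about 0.3). The point is on its axis, half-way up (43 mm up).
- cup_mid (a point): Grey silicone cup, straight, open, 58 mm across, 80 mm tall. It stands upright in the row on the cabinet floor (10 mm above the counter); the four row pieces swap places from start to start and are loose: they slide easily when nudged (friction about 0.3). The point is on its axis, half-way up (40 mm up).
- pot_mid (a point): Aluminium sugar pot with a dark knobbed lid, 58 mm across, 84 mm tall. It stands upright in the row on the cabinet floor (10 mm above the counter); the four row pieces swap places from start to start and are loose: they slide easily when nudged (friction about 0.3). The point is on its axis, half-way up (42 mm up). The gap between the second and third piece of the row is the widest, about 10 to 18 mm.
- mug: White mug, 68 mm across, 90 mm tall, on the counter near the robot; origin at its underside. To be left alone.
- scoop: White plastic scoop, 115 mm long, 24 mm high, on the counter near the robot; origin under its bowl. To be left alone.
- bombilla: Curved steel bombilla lying on the counter, about 200 mm long, 10 mm high; origin near its middle. To be left alone.
- spoon: Spoon lying to the left near the robot; origin near its middle. To be left alone.
- saltjar: Small glass jar, 56 mm across, 100 mm tall, at the right beyond the drying stand; origin at its underside. To be left alone.

How it is judged (in metres and radians):
On the way:
1. the caddy stands upright on the open counter, let go, clear of the stand (height (world z) of caddy_mid between 0.0425 and 0.0525 m and angle between caddy_mid's own z axis and vertical below 0.1 rad and horizontal distance between caddy_mid and stand above 0.08 m and contact force between the fingers and caddy below 0.2 N and linear speed of caddy below 0.02 m/s), for 0.2 s.
At the end, for the whole second after the job is handed in: The caddy stands upright in mid-row (30 mm), squarely (0.2 rad), on the cabinet floor, its leading end within 9 mm of the back panel; the four row pieces stand upright (0.12 rad) on the cabinet floor, two on either side, centres at most 22 mm in front of the row line; all at rest (x of caddy_mid in the frame of cabinet between -0.009 and 0.006 m and y of caddy_mid in the frame of cabinet between -0.03 and 0.03 m and z of caddy_mid in the frame of cabinet between 0.0525 and 0.0625 m and angle between caddy_mid's own z axis and vertical below 0.1 rad and angle between the x axis of caddy_mid and the x axis of cabinet, either way round below 0.2 rad and x of mate_mid in the frame of cabinet between -0.022 and 0.008 m and y of mate_mid in the frame of cabinet between -0.118 and 0.118 m and z of mate_mid in the frame of cabinet between 0.045 and 0.057 m and angle between each of mate_mid, jar_mid, cup_mid, pot_mid's own z axis and vertical below 0.12 rad and x of jar_mid in the frame of cabinet between -0.022 and 0.008 m and y of jar_mid in the frame of cabinet between -0.118 and 0.118 m and z of jar_mid in the frame of cabinet between 0.047 and 0.059 m and x of cup_mid in the frame of cabinet between -0.022 and 0.008 m and y of cup_mid in the frame of cabinet between -0.118 and 0.118 m and z of cup_mid in the frame of cabinet between 0.044 and 0.056 m and x of pot_mid in the frame of cabinet between -0.022 and 0.008 m and y of pot_mid in the frame of cabinet between -0.118 and 0.118 m and z of pot_mid in the frame of cabinet between 0.046 and 0.058 m and linear speed of each of caddy, mate, jar, cup, pot below 0.02 m/s); the robot touches nothing.
It fails at once if a piece of the row topples (leans more than 0.4 rad) (angle between any of mate_mid, jar_mid, cup_mid, pot_mid's own z axis and vertical above 0.4 rad).
It fails at once if the caddy topples (leans more than 0.6 rad) (angle between caddy_mid's own z axis and vertical above 0.6 rad).
It fails at once if another thing on the counter is moved by more than 30 mm (distance of any of mug, scoop, bombilla, spoon, saltjar from where it was at the start of the episode above 0.03 m).
It also fails if it takes over 64 s, if anything falls off the work surface, if the arm or the gripper's body presses on something with over 40 N, if the wrist force passes 120 N, or if a joint passes its speed limit or range.

## Working session

There is one attempt and no reset: what is moved stays moved. The work goes in short steps, Python scripts to look and compute and a tool call to move; the robot and the scene stay as the last step left them, time stands still between calls to the robot, and variables do not carry over. Pictures are saved under pics/ and viewed, and the job is handed in when it is done.

Besides the shell and the picture viewer there is one more tool, called after "Call:" as name([rows], argument=value, ...), one row to a line, values as JSON. send_rows: Moves the arm, as the interface text tells. Its arguments: {"type":"object","properties":{"steps":{"type":"array"}},"required":["steps"]}

```bash
mkdir -p pics; ls
python3 - <<'E'
from bench import env
import cv2, numpy as np
s=env.observe(); print(s)
for n in ["scene","side","wrist"]:
    im=env.camera(n); cv2.imwrite(f"pics/{n}0.png",im[:,:,::-1])
    print(n,env.camera_params(n))
E
```

```text
pics
{'time': 0.0, 'q': array([ 1.28702807e+00,  3.20280340e-01,  1.56564305e+00,  6.50555790e-06,
        1.25738167e+00, -2.00208396e-02]), 'qd': array([ 0.00047729,  0.00028371, -0.00119682,  0.0004105 , -0.00073736,
        0.00083815]), 'joint_torque': array([-9.47315275e-04, -4.12453401e+01, -2.31962532e+01,  7.24399835e-02,
        4.58160380e-02, -1.56273081e-04]), 'tcp_pos': array([149.78202451, 554.66993627, 227.14086026]), 'ee_rot': array([ 0.70156493, -0.09307319,  0.09288565, -0.70036868]), 'ft_force': array([ 0.07422963, -0.06630362,  0.2646105 ]), 'moment': array([ 0.02283646, -0.0051851 ,  0.00371611]), 'width': 91.1836922150171}
scene {'fx': 388.1444600123532, 'fy': 388.1444600123532, 'cx': 318.6509975530542, 'cy': 201.40781442549041, 'dist': array([-0.08720384,  0.        ,  0.        ,  0.        ,  0.        ]), 'world_from_camera': array([[-8.60712629e-01,  4.39209795e-01, -2.57426738e-01,
         7.91741460e+02],
       [ 5.09087970e-01,  7.40781425e-01, -4.38260561e-01,
         3.59473698e+02],
       [-1.79138509e-03, -5.08269255e-01, -8.61196351e-01,
      
[... 510 characters left out ...]
 -8.60393613e-01, -5.09627629e-01,
         7.16818414e+02],
       [ 0.00000000e+00,  0.00000000e+00,  0.00000000e+00,
         1.00000000e+00]])}
wrist {'fx': 309.4568796528102, 'fy': 309.4568796528102, 'cx': 319.11345452457346, 'cy': 204.47103091262616, 'dist': array([-0.04452764,  0.        ,  0.        ,  0.        ,  0.        ]), 'tool_from_camera': array([[ 1.53641237e-03,  9.69430215e-01,  2.45362381e-01,
        -6.82287805e+01],
       [-8.70263780e-05, -2.45362540e-01,  9.69431388e-01,
        -1.56580471e+02],
       [ 9.99998816e-01, -1.51079938e-03, -2.92612041e-04,
        -6.49248130e-01],
       [ 0.00000000e+00,  0.00000000e+00,  0.00000000e+00,
         1.00000000e+00]])}
```

View pics/scene0.png

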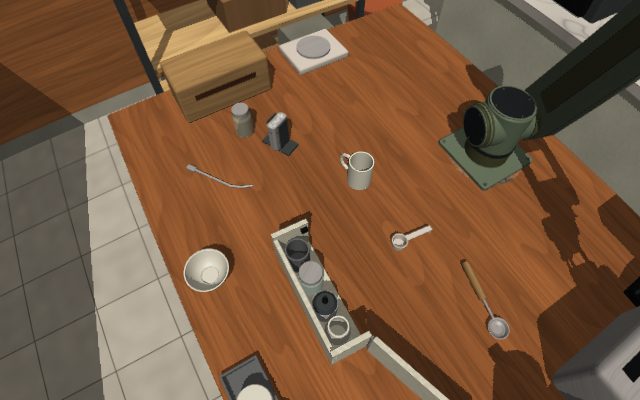

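View pics/side0.png

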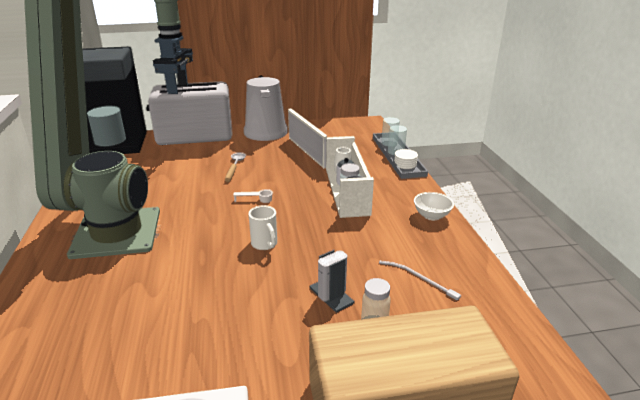

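View pics/wrist0.png

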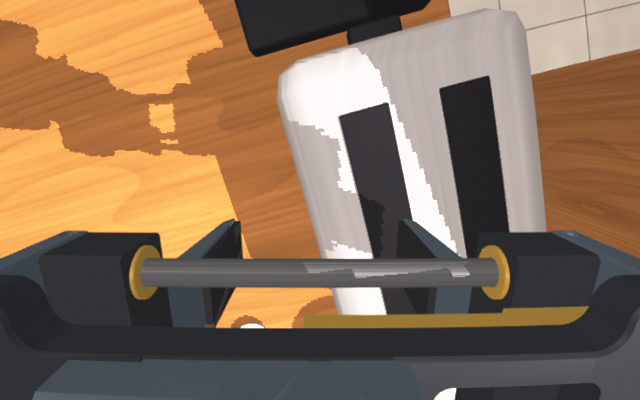

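The scene view shows the stand with the caddy near (279,133), the saltjar at (242,120), and the cabinet spanning (275,238) to (370,340). The gap is between the 2nd and 3rd pieces, near (318,287). The side view shows the stand at (333,280).

```bash
cat > h.py <<'E'
import numpy as np, cv2
from bench import env
from scipy.spatial.transform import Rotation as R
def K(p): return np.array([[p['fx'],0,p['cx']],[0,p['fy'],p['cy']],[0,0,1.]])
def wfc(n):
    p=env.camera_params(n)
    if n!='wrist': return p,p['world_from_camera']
    s=env.observe(); T=np.eye(4); T[:3,:3]=R.from_quat(s['ee_rot']).as_matrix(); T[:3,3]=s['tcp_pos']
    return p,T@p['tool_from_camera']
def ray(n,uv,pw=None):
    p,W=pw or wfc(n)
    x=cv2.undistortPoints(np.array(uv,float).reshape(-1,1,2),K(p),p['dist']).reshape(-1,2)
    d=np.c_[x,np.ones(len(x))]@W[:3,:3].T
    return W[:3,3],d
def onz(n,uv,z,pw=None):
    o,d=ray(n,uv,pw); z=np.broadcast_to(z,len(d))
    return o+d*((z-o[2])/d[:,2])[:,None]
def proj(n,P,pw=None):
    p,W=pw or wfc(n); M=np.linalg.inv(W); r=cv2.Rodrigues(M[:3,:3])[0]
    return cv2.projectPoints(np.array(P,float).reshape(-1,1,3),r,M[:3,3],K(p),p['dist'])[0].reshape(-1,2)
E
python3 - <<'E'
import cv2
s=cv2.imread('pics/scene0.png');d=cv2.imread('pics/side0.png')
def c(im,x,y,w,h,k,n): cv2.imwrite(n,cv2.resize(im[y:y+h,x:x+w],None,fx=k,fy=k,interpolation=cv2.INTER_CUBIC))
c(s,265,210,120,160,4,'pics/c1.png'); c(s,225,90,90,75,8,'pics/c2.png'); c(d,290,230,110,90,7,'pics/c3.png'); c(d,280,100,110,125,5,'pics/c4.png')
E
```

```text
(no output)
```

View pics/c1.png

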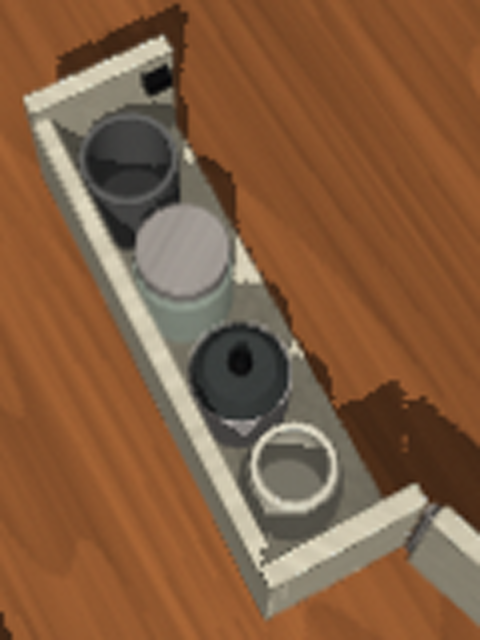

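View pics/c2.png

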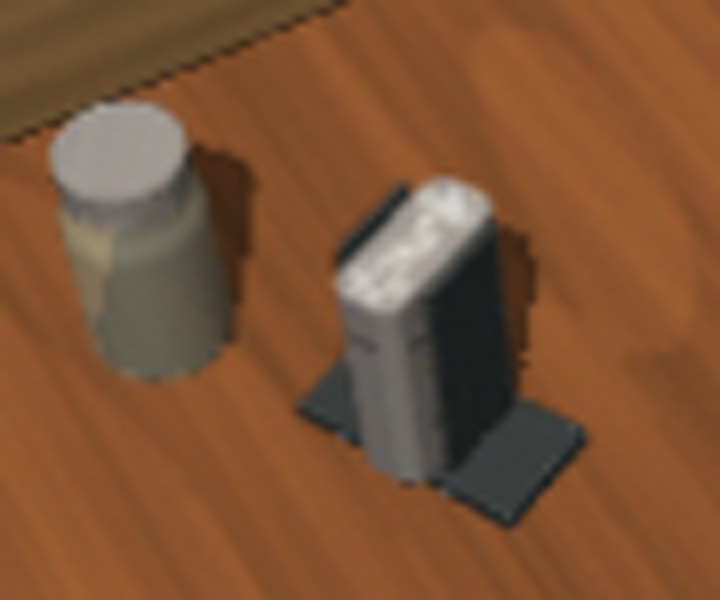

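View pics/c3.png

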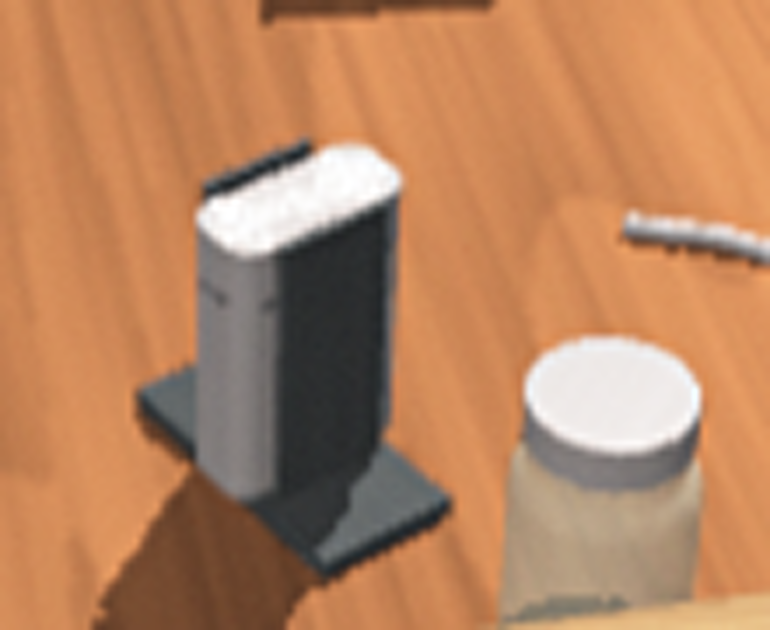

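View pics/c4.png

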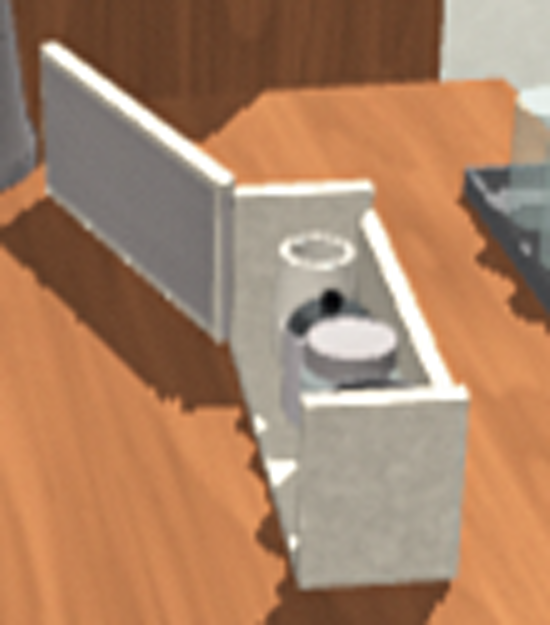

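Run:
```python
from h import *
np.set_printoptions(precision=1,suppress=True)
f1=lambda a:(np.array(a,float)-0.0)/4+[265,210]
f4=lambda a:np.array(a,float)/5+[280,100]
print('scene z115 walls: -y back outer, -y front outer, -y front inner; +y back outer?,+y front in/outer')
print(onz('scene',f1([[26,98],[164,37],[173,50],[36,115],[265,572],[272,588],[415,486],[427,500]]),115))
print('scene back panel top z100: inner edge pts'); print(onz('scene',f1([[52,125],[160,345],[265,550]]),100))
print('scene floor front z10');print(onz('scene',f1([[190,160],[290,340],[380,497]]),10))
print('side z115 -y wall: f,b ; +y wall f,b'); print(onz('side',f4([[302,405],[467,400],[303,393],[467,388],[233,190],[372,183]]),115))
print('side z0'); print(onz('side',f4([[300,587],[457,578]]),0))
print('tops scene cup,jar,pot,mate'); print(onz('scene',f1([[129,158],[183,251],[240,362],[294,468]]),[90,96,94,92]))
print('tops side jar, mate'); print(onz('side',f4([[350,341],[318,251]]),[96,92]))
for n,box in (('side',(310,240,355,275)),('scene',(262,108,292,132))):
    im=cv2.imread(f'pics/{n}0.png'); g=im.min(2); m=np.zeros_like(g); x0,y0,x1,y1=box
    m[y0:y1,x0:x1]=((g[y0:y1,x0:x1]>(190 if n=='side' else 135)))*255
    c=max(cv2.findContours(m,cv2.RETR_EXTERNAL,cv2.CHAIN_APPROX_NONE)[0],key=cv2.contourArea).reshape(-1,2)
    P=onz(n,c,103); r=cv2.minAreaRect(P[:,:2].astype(np.float32)); print(n,c.min(0),c.max(0),r)
f2=lambda a:np.array(a,float)/8+[225,90]
f3=lambda a:np.array(a,float)/7+[290,230]
print('base scene z8: left, bottom, right'); print(onz('scene',f2([[300,407],[508,522],[585,435]]),8))
print('base side z8: left,bottom,right'); print(onz('side',f3([[137,397],[322,565],[450,500]]),8))
print('saltjar', onz('scene',f2([[120,150]]),100), onz('side',f3([[612,395]]),100))
print('mug bombilla', onz('scene',[[360,160],[345,158],[187,168],[252,187],[220,177]],[90,60,10,5,5]))
```

```text
scene z115 walls: -y back outer, -y front outer, -y front inner; +y back outer?,+y front in/outer
[[689.5 -28.5 115. ]
 [601.8 -22.6 115. ]
 [601.6 -12.5 115. ]
 [689.5 -16.1 115. ]
 [707.2 262.6 115. ]
 [708.2 270.9 115. ]
 [620.1 265.8 115. ]
 [618.8 274.7 115. ]]
scene back panel top z100: inner edge pts
[[682.5 -12.7 100. ]
 [692.9 131.9 100. ]
 [700.  251.6 100. ]]
scene floor front z10
[[606.5  12.4  10. ]
 [613.7 143.8  10. ]
 [618.3 248.4  10. ]]
side z115 -y wall: f,b ; +y wall f,b
[[604.  -29.4 115. ]
 [692.2 -38.9 115. ]
 [607.5 -16.  115. ]
 [696.  -25.4 115. ]
 [623.6 264.9 115. ]
 [713.7 261.2 115. ]]
side z0
[[606.  -28.6   0. ]
 [694.8 -34.5   0. ]]
tops scene cup,jar,pot,mate
[[652.5  24.   90. ]
 [655.   90.8  96. ]
 [659.8 160.3  94. ]
 [664.4 222.8  92. ]]
tops side jar, mate
[[656.5  78.4  96. ]
 [668.1 213.5  92. ]]
side [318 251] [346 265] ((518.1256103515625, -342.1063537597656), (63.868919372558594, 28.916948318481445), 26.097103118896484)
scene [268 113] [285 128] ((516.0098266601562, -343.0472717285156), (61.94502639770508, 24.059144973754883), 27.353303909301758)
base scene z8: left, bottom, right
[[ 557.4 -372.2    8. ]
 [ 515.7 -284.1    8. ]
 [ 471.7 -305.3    8. ]]
base side z8: left,bottom,right
[[ 473.8 -314.7    8. ]
 [ 516.1 -400.6    8. ]
 [ 560.8 -379.3    8. ]]
saltjar [[ 584.3 -439.   100. ]] [[ 587.4 -444.4  100. ]]
mug bombilla [[ 385.2 -115.7   90. ]
 [ 402.2 -159.6   60. ]
 [ 791.2 -393.9   10. ]
 [ 655.6 -240.8    5. ]
 [ 720.  -318.6    5. ]]
```

```bash
cat >> h.py <<'E'
def plan(cur_p,cur_R,tgt_p,tgt_R):
    """shift (cm, tool axes) and rotvec (tool axes) from commanded pose to target"""
    s=cur_R.inv().apply(np.array(tgt_p)-cur_p)/10
    return s,(cur_R.inv()*tgt_R).as_rotvec()
E
python3 - <<'E'
from h import *
np.set_printoptions(precision=4,suppress=True)
s=env.observe(); r=R.from_quat(s['ee_rot']); print(r.as_matrix())
print(onz('scene',[[400,242],[430,229],[465,263],[498,328]],[15,15,5,5]))
E
```

```text
[[ 0.9654 -0.0004  0.2607]
 [-0.2607 -0.0013  0.9654]
 [-0.0001 -1.     -0.0013]]
[[404.3091 109.5687  15.    ]
 [314.3179 120.1539  15.    ]
 [292.3698 239.4728   5.    ]
 [332.3573 406.4443   5.    ]]
```

Call:
send_rows([
  [-1,4,-0.2,-2.3,0,0.086,0],
  [-1,8,-0.4,-4.6,0,0.172,0],
  [-1,12,-0.6,-6.9,0,0.258,0],
  [-1,16,-0.8,-9.2,0,0.344,0],
  [-1,20,-1,-11.5,0,0.43,0],
  [-1,24,-1.2,-13.8,0,0.516,0],
  [-1,28,-1.4,-16.1,0,0.602,0],
  [-1,32,-1.6,-18.4,0,0.688,0],
  [-1,36,-1.8,-20.7,0,0.774,0],
  [-1,40,-2,-23,0,0.86,0],
])

```text
time: 1.15
tcp_pos: [477.1, 227.2, 247.9]
ee_rot: [-0.598, 0.378, -0.378, 0.598]
ft_force: [-0.4, 1.3, 0.2]
width: 91.3
```

```bash
cat > st.py <<'E'
from h import *
np.set_printoptions(precision=2,suppress=True)
import sys
s=env.observe(); r=R.from_quat(s['ee_rot']); m=r.as_matrix()
print('t',s['time'],'p',s['tcp_pos'],'psi',np.degrees(np.arctan2(m[1,2],m[0,2])),'y',m[:,1],'w',s['width'],'F',s['ft_force'],'q',s['q'])
if len(sys.argv)>1:
    x,y,z,psi=map(float,sys.argv[1:5]); a=np.radians(psi)
    zt=np.array([np.cos(a),np.sin(a),0]); yt=np.array([0,0,-1.]); xt=np.cross(yt,zt)
    sh,rv=plan(s['tcp_pos'],r,[x,y,z],R.from_matrix(np.c_[xt,yt,zt])); print('shift cm',sh,'rot',np.round(rv,4),'dist',np.linalg.norm(sh))
E
python3 st.py 517 -342.5 200 25.6
```

```text
t 1.15 p [477.07 227.17 247.9 ] psi 25.398789031608835 y [-0.  0. -1.] w 91.27121129183335 F [-0.39  1.35  0.22] q [ 0.42  0.23  1.63  0.    1.27 -0.02]
shift cm [ 53.18   4.78 -20.83] rot [ 0. -0. -0.] dist 57.30774729344213
```

Call:
send_rows([
  [-1,4.2,0,-1.6,0,0,0],
  [-1,8.4,0,-3.2,0,0,0],
  [-1,12.6,0,-4.8,0,0,0],
  [-1,16.8,0,-6.4,0,0,0],
  [-1,21,0,-8,0,0,0],
  [-1,25,0,-9.6,0,0,0],
  [-1,29,0,-11.2,0,0,0],
  [-1,33,0,-12.8,0,0,0],
  [-1,37,0,-14.4,0,0,0],
  [-1,40,0,-16,0,0,0],
])

```text
time: 2.15
tcp_pos: [504.7, -203.5, 247.6]
ee_rot: [0.598, -0.377, 0.377, -0.598]
ft_force: [1.0, 0.0, 0.2]
width: 91.5
```

```bash
python3 st.py 517 -342.5 200 25.6
python3 - <<'E'
from h import *
pw=wfc('wrist'); im=env.camera('wrist'); cv2.imwrite('pics/w1.png',im[:,:,::-1])
print(proj('wrist',[[517,-342.5,103]],pw))
E
```

```text
t 2.15 p [ 504.71 -203.46  247.57] psi 25.5523733552159 y [-0. -0. -1.] w 91.51376816685053 F [1.   0.02 0.21] q [-0.4   0.26  1.6  -0.    1.28 -0.85]
shift cm [13.07  4.76 -4.89] rot [ 0. -0.  0.] dist 14.746993745437656
[[275.2443997  311.67434916]]
```

View pics/w1.png

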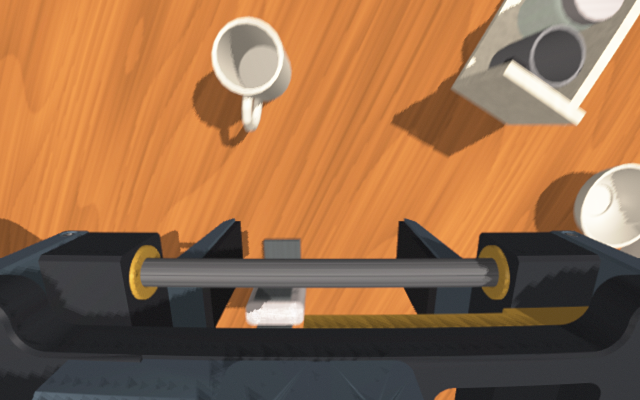

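The wrist view shows the caddy top at about (274,311), predicted at (275,312), so the estimate holds. Moving over it and then down.

Call:
send_rows([
  [-1,3.3,1,-1.2,0,0,0],
  [-1,6.6,2,-2.4,0,0,0],
  [-1,9.9,3,-3.7,0,0,0],
  [-1,13.1,4,-4.9,0,0,0],
  [-1,13.1,4.8,-4.9,0,0,0],
  [-1,13.1,4.8,-4.9,0,0,0],
  [-1,13.1,4.8,-4.9,0,0,0],
  [-1,13.1,7,-4.9,0,0,0],
  [-1,13.1,9.2,-4.9,0,0,0],
  [-1,13.1,9.2,-4.9,0,0,0],
])

```text
time: 3.2
tcp_pos: [515.9, -338.1, 154.0]
ee_rot: [-0.599, 0.378, -0.374, 0.599]
ft_force: [-0.3, -0.3, -0.2]
width: 91.3
```

```bash
python3 st.py 517 -342.5 78 25.6
python3 - <<'E'
from h import *
for n in('scene','side'):
    im=env.camera(n)[:,:,::-1]
    b=(200,70,130,100) if n=='scene' else (270,200,130,120)
    cv2.imwrite(f'pics/{n}2.png',cv2.resize(im[b[1]:b[1]+b[3],b[0]:b[0]+b[2]],None,fx=4,fy=4))
E
```

```text
t 3.2 p [ 515.94 -338.1   153.99] psi 25.69923195788149 y [-0.  0. -1.] w 91.25485274477808 F [-0.26 -0.35 -0.18] q [-0.6   0.44  1.57  0.    1.14 -1.05]
shift cm [ 0.48  7.6  -0.08] rot [ 0.  0. -0.] dist 7.6122919867747765
```

View pics/scene2.png

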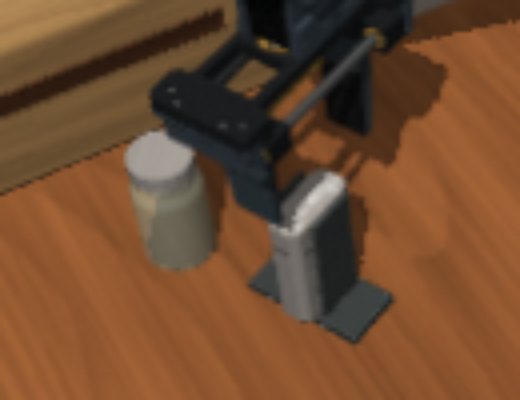

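View pics/side2.png

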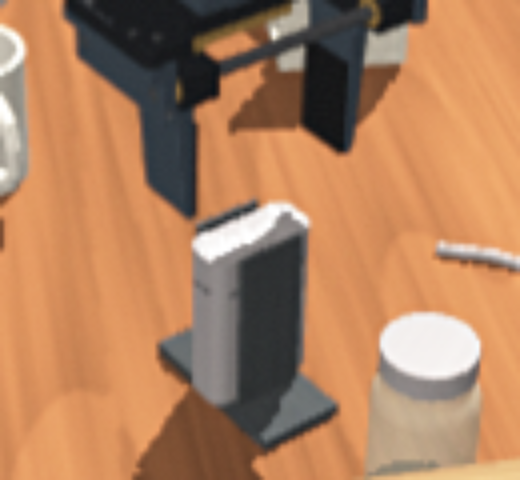

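Call:
send_rows([
  [-1,0.1,1.2,0,0,0,0],
  [-1,0.2,2.4,0,0,0,0],
  [-1,0.3,3.6,0,0,0,0],
  [-1,0.4,4.8,0,0,0,0],
  [-1,0.4,5.6,0,0,0,0],
  [-1,0.4,6.4,0,0,0,0],
  [-1,0.4,7,0,0,0,0],
  [-1,0.4,7.6,0,0,0,0],
  [-1,0.4,7.6,0,0,0,0],
  [-1,0.4,7.6,0,0,0,0],
])

```text
time: 4.3
tcp_pos: [519.1, -344.0, 80.0]
ee_rot: [-0.598, 0.377, -0.377, 0.598]
ft_force: [0.6, -0.7, 0.1]
width: 90.9
```

```bash
python3 st.py 517 -342.5 78 25.6
```

```text
t 4.3 p [ 519.06 -344.04   80.04] psi 25.61170970954727 y [ 0. -0. -1.] w 90.91427735506187 F [ 0.63 -0.72  0.06] q [-0.6   0.51  1.65  0.    0.98 -1.05]
shift cm [-0.23  0.2  -0.12] rot [-0.  0.  0.] dist 0.32822060680300114
```

Call:
send_rows([
  [-1,-0.2,0.2,-0.1,0,0,0],
  [-1,-0.2,0.2,-0.1,0,0,0],
  [0.3,-0.2,0.2,-0.1,0,0,0],
  [0.3,-0.2,0.2,-0.1,0,0,0],
  [0.3,-0.2,0.2,-0.1,0,0,0],
  [1,-0.2,0.2,-0.1,0,0,0],
  [1,-0.2,0.2,-0.1,0,0,0],
  [1,-0.2,0.2,-0.1,0,0,0],
  [1,-0.2,0.2,-0.1,0,0,0],
  [1,-0.2,0.2,-0.1,0,0,0],
])

```text
time: 5.3
tcp_pos: [517.2, -342.6, 78.0]
ee_rot: [-0.598, 0.377, -0.377, 0.598]
ft_force: [0.8, 0.4, 0.1]
width: 64.1
```

```bash
python3 st.py 517 -342.5 240 25.6
```

```text
t 5.3 p [ 517.23 -342.65   77.98] psi 25.609621435935097 y [ 0.  0. -1.] w 64.06374060762938 F [0.83 0.38 0.12] q [-0.6   0.51  1.66  0.    0.97 -1.05]
shift cm [ -0.02 -16.2   -0.01] rot [-0.  0.  0.] dist 16.202005316783403
```

Call:
send_rows([
  [1,0,-0.5,0,0,0,0],
  [1,0,-2,0,0,0,0],
  [1,0,-4,0,0,0,0],
  [1,0,-6,0,0,0,0],
  [1,0,-8,0,0,0,0],
  [1,0,-10,0,0,0,0],
  [1,0,-12,0,0,0,0],
  [1,0,-14,0,0,0,0],
  [1,0,-16,0,0,0,0],
  [1,0,-16,0,0,0,0],
])

```text
time: 6.3
tcp_pos: [518.2, -343.4, 240.8]
ee_rot: [0.598, -0.375, 0.379, -0.598]
ft_force: [0.0, -0.4, -2.0]
width: 64.0
```

```bash
python3 st.py 540 122 240 -3.4;python3 - <<'E'
from h import *
im=env.camera('side')[:,:,::-1]
cv2.imwrite('pics/side3.png',im)
E
```

```text
t 6.3 p [ 518.18 -343.37  240.77] psi 25.610645818417563 y [ 0. -0. -1.] w 64.04666278327575 F [ 0.03 -0.4  -1.99] q [-0.6   0.38  1.43  0.    1.32 -1.05]
shift cm [-41.02  -0.06  22.08] rot [-0.    0.51  0.  ] dist 46.58770623835565
```

View pics/side3.png

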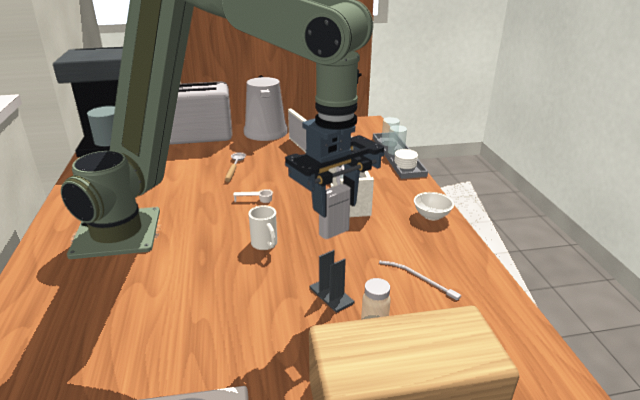

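Call:
send_rows([
  [1,-1,0,0.5,0,0.02,0],
  [1,-3,0,1.6,0,0.05,0],
  [1,-6,0,3.2,0,0.1,0],
  [1,-9,0,4.8,0,0.15,0],
  [1,-12,0,6.5,0,0.2,0],
  [1,-15,0,8.1,0,0.25,0],
  [1,-18,0,9.7,0,0.3,0],
  [1,-21,0,11.3,0,0.35,0],
  [1,-24,0,12.9,0,0.4,0],
  [1,-27,0,14.5,0,0.45,0],
])

```text
time: 7.35
tcp_pos: [530.1, -35.1, 236.2]
ee_rot: [-0.499, 0.502, -0.5, 0.498]
ft_force: [0.1, -0.7, -1.5]
width: 63.9
```

```bash
python3 st.py 540 122 200 -3.4
```

```text
t 7.35 p [530.07 -35.06 236.16] psi -0.29552105749304025 y [-0.  0. -1.] w 63.89423953753605 F [ 0.06 -0.72 -1.49] q [-0.09  0.25  1.65  0.    1.25 -0.08]
shift cm [-15.71   3.62   0.92] rot [ 0.    0.05 -0.  ] dist 16.14697844965746
```

Call:
send_rows([
  [1,-3,0,0.2,0,0.02,0],
  [1,-6,0,0.4,0,0.04,0],
  [1,-9,0.5,0.6,0,0.05,0],
  [1,-12,1,0.8,0,0.05,0],
  [1,-14,2,0.8,0,0.05,0],
  [1,-15,3,0.8,0,0.05,0],
  [1,-15.3,4,0.8,0,0.05,0],
  [1,-15.3,5,0.8,0,0.05,0],
  [1,-15.3,5,0.8,0,0.05,0],
  [1,-15.3,5,0.8,0,0.05,0],
])

```text
time: 8.35
tcp_pos: [539.7, 115.6, 187.7]
ee_rot: [-0.486, 0.513, -0.513, 0.486]
ft_force: [1.2, -0.8, -2.5]
width: 63.7
```

```bash
python3 st.py 540 122 70.5 -3.4
```

```text
t 8.35 p [539.66 115.57 187.73] psi -3.1053619516309334 y [-0. -0. -1.] w 63.66372470854925 F [ 1.16 -0.76 -2.49] q [ 0.19  0.31  1.68 -0.    1.15  0.24]
shift cm [-0.65 11.72  0.  ] rot [0.   0.01 0.  ] dist 11.740384370330128
```

Call:
send_rows([
  [1,-0.2,1.5,0,0,0,0],
  [1,-0.4,3.5,0,0,0,0],
  [1,-0.5,5.5,0,0,0,0],
  [1,-0.5,7.5,0,0,0,0],
  [1,-0.5,9,0,0,0,0],
  [1,-0.5,10,0,0,0,0],
  [1,-0.5,10.6,0,0,0,0],
  [1,-0.5,11,0,0,0,0],
  [1,-0.5,11.2,0,0,0,0],
  [1,-0.5,11.2,0,0,0,0],
])

```text
time: 9.35
tcp_pos: [540.2, 121.5, 76.3]
ee_rot: [0.486, -0.513, 0.513, -0.487]
ft_force: [0.0, -0.0, -0.9]
width: 63.9
```

```bash
python3 st.py 540 122 70.2 -3.4
```

```text
t 9.35 p [540.2  121.52  76.26] psi -3.0388439587611673 y [ 0.  0. -1.] w 63.8589989410738 F [ 0.02 -0.   -0.89] q [0.2  0.43 1.82 0.   0.89 0.25]
shift cm [-0.05  0.61 -0.02] rot [-0.    0.01 -0.  ] dist 0.6079679281790233
```

Call:
send_rows([
  [1,0,0.1,0,0,0,0],
  [1,0,0.2,0,0,0,0],
  [1,0,0.3,0,0,0,0],
  [1,0,0.4,0,0,0,0],
  [1,0,0.5,0,0,0,0],
  [1,0,0.55,0,0,0,0],
  [1,0,0.6,0,0,0,0],
  [1,0,0.65,0,0,0,0],
  [1,0,0.65,0,0,0,0],
  [1,0,0.65,0,0,0,0],
])

```text
time: 10.35
tcp_pos: [539.9, 121.5, 70.0]
ee_rot: [0.486, -0.513, 0.513, -0.487]
ft_force: [-2.0, -1.1, 5.1]
width: 63.8
```

```bash
python3 st.py 540 122 70.2 -3.4
```

```text
t 10.35 p [539.92 121.51  69.95] psi -3.03584273201404 y [ 0.  0. -1.] w 63.78385918893196 F [-1.98 -1.14  5.06] q [0.2  0.43 1.83 0.   0.88 0.25]
shift cm [-0.05 -0.02  0.01] rot [-0.    0.01 -0.  ] dist 0.05557652568725689
```

Contact with the counter shows as +5 N in z. Releasing, holding, then retreating straight up.

Call:
send_rows([
  [0.3,0,0,0,0,0,0],
  [0,0,0,0,0,0,0],
  [-1,0,0,0,0,0,0],
  [-1,0,0,0,0,0,0],
  [-1,0,0,0,0,0,0],
  [-1,0,0,0,0,0,0],
  [-1,0,0,0,0,0,0],
  [-1,0,0,0,0,0,0],
  [-1,0,-0.5,0,0,0,0],
  [-1,0,-2,0,0,0,0],
])

```text
time: 11.35
tcp_pos: [538.9, 121.3, 88.7]
ee_rot: [-0.487, 0.514, -0.512, 0.486]
ft_force: [0.2, 0.1, 0.1]
width: 91.4
```

Call:
send_rows([
  [-1,0,-3,0,0,0,0],
  [-1,0,-6,0,0,0,0],
  [-1,0,-9,0,0,0,0],
  [-1,0,-12,0,0,0,0],
  [-1,0,-14,0,0,0.1,0],
  [-1,0,-16,0,0,0.2,0],
  [-1,0,-18,0,0,0.34,0],
  [-1,0,-18,0,0,0.48,0],
  [-1,0,-18,0,0,0.62,0],
  [-1,0,-18,0,0,0.76,0],
])

```text
time: 12.35
tcp_pos: [539.9, 121.5, 270.1]
ee_rot: [0.259, -0.658, 0.658, -0.26]
ft_force: [0.0, 0.6, -0.8]
width: 90.9
```

```bash
python3 st.py 516 123.5 240 -93.4;python3 - <<'E'
from h import *
for n in('scene','side'):
    cv2.imwrite(f'pics/{n}4.png',env.camera(n)[:,:,::-1])
E
```

```text
t 12.35 p [539.86 121.48 270.1 ] psi -46.91319252382528 y [ 0.  0. -1.] w 90.87652307889405 F [ 0.04  0.55 -0.82] q [0.2  0.26 1.54 0.   1.34 1.02]
shift cm [ 1.61  3.01 -1.78] rot [-0.    0.81 -0.  ] dist 3.8457363024523574
```

View pics/scene4.png

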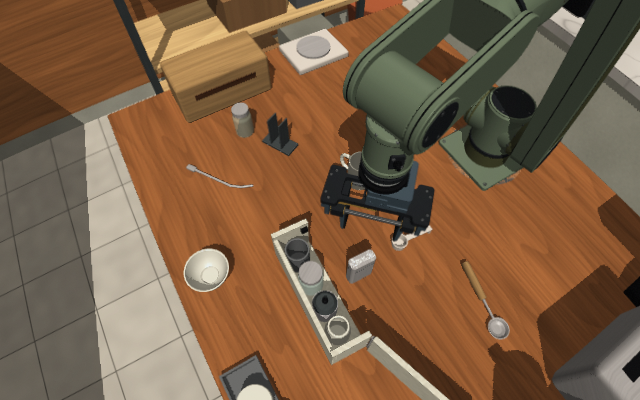

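View pics/side4.png

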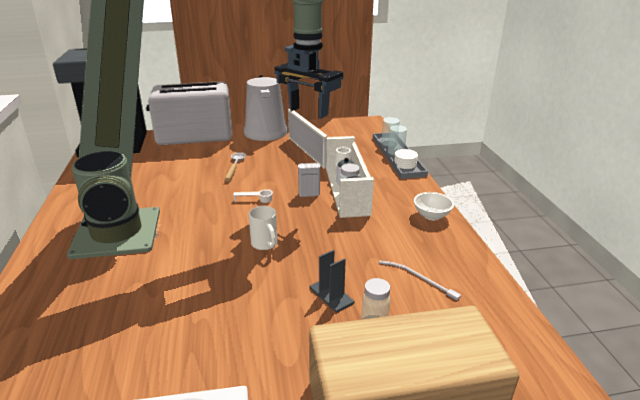

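The caddy stands upright at (361,262) in the scene view, with the row and the other items untouched. Turning for the second grip and looking with the wrist camera.

Call:
send_rows([
  [-1,0.2,0,-0.2,0,0.1,0],
  [-1,0.5,0,-0.6,0,0.22,0],
  [-1,0.8,0,-0.9,0,0.36,0],
  [-1,1.1,0,-1.2,0,0.5,0],
  [-1,1.6,0,-1.8,0,0.64,0],
  [-1,1.6,0,-1.8,0,0.76,0],
  [-1,1.6,0,-1.8,0,0.81,0],
  [-1,1.6,0,-1.8,0,0.81,0],
  [-1,1.6,0,-1.8,0,0.81,0],
  [-1,1.6,0,-1.8,0,0.81,0],
])

```text
time: 13.45
tcp_pos: [515.9, 123.6, 269.5]
ee_rot: [0.018, 0.707, -0.707, -0.018]
ft_force: [0.1, -0.4, 0.1]
width: 91.2
```

```bash
python3 st.py 516 123.5 240 -93.4;python3 - <<'E'
from h import *
pw=wfc('wrist'); im=env.camera('wrist'); cv2.imwrite('pics/w5.png',im[:,:,::-1])
np.save('w5.npy',pw[1])
E
```

```text
t 13.45 p [515.92 123.56 269.52] psi -92.8896748385368 y [ 0.  0. -1.] w 91.15794790505812 F [ 0.1  -0.36  0.13] q [0.21 0.23 1.59 0.   1.32 1.83]
shift cm [-0.01  2.95  0.01] rot [ 0.    0.01 -0.  ] dist 2.9517391529188424
```

View pics/w5.png

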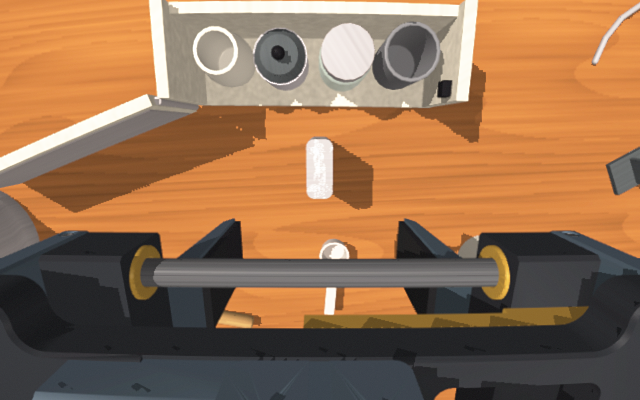

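The wrist view shows, left to right, mate (215,50), pot (280,55), jar (347,52) and cup (412,52), with the caddy top at (319,168).

```bash
python3 - <<'E'
im=__import__('cv2').imread('pics/w5.png'); import cv2
cv2.imwrite('pics/w5c.png',cv2.resize(im[0:210,140:500],None,fx=2.2,fy=2.2,interpolation=cv2.INTER_CUBIC))
E
python3 - <<'E'
from h import *
np.set_printoptions(precision=1,suppress=True)
p=env.camera_params('wrist'); pw=(p,np.load('w5.npy'))
im=cv2.imread('pics/w5.png'); g=im.min(2); m=np.zeros_like(g); m[130:205,295:345]=(g[130:205,295:345]>135)*255
c=max(cv2.findContours(m,cv2.RETR_EXTERNAL,cv2.CHAIN_APPROX_NONE)[0],key=cv2.contourArea).reshape(-1,2)
P=onz('wrist',c,95,pw); print('caddy',cv2.minAreaRect(P[:,:2].astype(np.float32)))
print('tops m,p,j,c',onz('wrist',[[215,50],[280,55],[347,52],[412,52]],[92,90,96,90],pw)[:,:2])
E
```

```text
caddy ((540.9720458984375, 121.76466369628906), (28.424123764038086, 64.5955810546875), 87.02356719970703)
tops m,p,j,c [[665.8 219.8]
 [657.5 155.1]
 [655.5  88.1]
 [653.9  21.9]]
```

View pics/w5c.png

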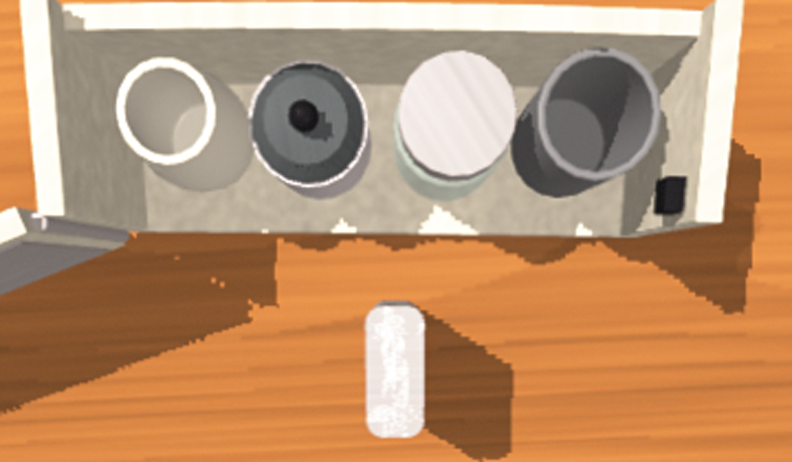

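Run:
```python
from h import *
np.set_printoptions(precision=1,suppress=True)
p=env.camera_params('wrist'); pw=(p,np.load('w5.npy'))
f=lambda a:np.array(a,float)/2.2+[140,0]
print(onz('wrist',f([[180,233],[400,235],[620,236]]),10,pw)[:,:2])
print('wall tops inner front +y,-y',onz('wrist',f([[64,213],[697,222]]),115,pw)[:,:2])
print('floor corners inner',onz('wrist',f([[148,230],[622,236]]),10,pw)[:,:2])
print('panel',onz('wrist',f([[70,29],[400,32],[698,36]]),100,pw)[:,:2])
```

```text
[[617.9 243.8]
 [609.4 114.6]
 [602.8 -14.8]]
wall tops inner front +y,-y [[621.3 262.8]
 [602.9 -15.1]]
floor corners inner [[620.7 262.6]
 [602.7 -16. ]]
panel [[700.  255.5]
 [689.4 111.3]
 [682.6 -19.1]]
```

Cabinet yaw is about −3.65° and its origin about (659,120). The gap centre is near world y 121.6. Descending on the caddy's rear part.

Call:
send_rows([
  [-1,0,3,0,0,0.013,0],
  [-1,0,6,0,0,0.013,0],
  [-1,0,9,0,0,0.013,0],
  [-1,0,12,0,0,0.013,0],
  [-1,0,15,0,0,0.013,0],
  [-1,0,17,0,0,0.013,0],
  [-1,0,19,0,0,0.013,0],
  [-1,0,20.5,0,0,0.013,0],
  [-1,0,21.4,0,0,0.013,0],
  [-1,0,21.4,0,0,0.013,0],
])

```text
time: 14.5
tcp_pos: [515.3, 123.4, 54.4]
ee_rot: [-0.022, -0.707, 0.707, 0.024]
ft_force: [-1.0, 0.0, -0.4]
width: 91.2
```

```bash
python3 st.py 515 123.1 55 -93.65
```

```text
t 14.5 p [515.29 123.42  54.42] psi -93.70704203208201 y [-0. -0. -1.] w 91.2449328195511 F [-0.97  0.01 -0.35] q [0.21 0.42 1.9  0.   0.82 1.85]
shift cm [ 0.03 -0.06  0.03] rot [-0. -0.  0.] dist 0.07190532324374863
```

Call:
send_rows([
  [0,0,0,0,0,0,0],
  [0.2,0,0,0,0,0,0],
  [0.3,0,0,0,0,0,0],
  [0.35,0,0,0,0,0,0],
  [0.4,0,0,0,0,0,0],
  [0.5,0,0,0,0,0,0],
  [1,0,0,0,0,0,0],
  [1,0,0,0,0,0,0],
  [1,0,0,0,0,0,0],
  [1,0,0,0,0,0,0],
])

```text
time: 15.5
tcp_pos: [515.9, 123.6, 55.4]
ee_rot: [0.023, 0.707, -0.707, -0.023]
ft_force: [0.2, 0.8, 0.2]
width: 28.1
```

```bash
python3 st.py 515 130.7 70 -93.65
```

```text
t 15.5 p [515.93 123.59  55.43] psi -93.73736992751722 y [-0.  0. -1.] w 28.1164434678728 F [0.21 0.77 0.25] q [0.21 0.42 1.9  0.   0.82 1.85]
shift cm [ 0.14 -1.46 -0.7 ] rot [ 0. -0.  0.] dist 1.623834929954589
```

Call:
send_rows([
  [1,0,-0.3,0,0,0,0],
  [1,0,-0.6,0,0,0,0],
  [1,0,-1,0,0,0,0],
  [1,0,-1.3,0,0,0,0],
  [1,0,-1.3,-0.2,0,0,0],
  [1,0,-1.3,-0.4,0,0,0],
  [1,0,-1.3,-0.6,0,0,0],
  [1,0,-1.3,-0.7,0,0,0],
  [1,0,-1.3,-0.7,0,0,0],
  [1,0,-1.3,-0.7,0,0,0],
])

```text
time: 16.5
tcp_pos: [516.3, 130.6, 68.3]
ee_rot: [-0.023, -0.707, 0.707, 0.023]
ft_force: [0.8, -0.0, -2.9]
width: 27.8
```

```bash
python3 st.py 552 128.3 68.4 -93.65
python3 - <<'E'
from h import *
np.set_printoptions(precision=1,suppress=True)
pw=wfc('wrist'); im=env.camera('wrist')[:,:,::-1]; cv2.imwrite('pics/w6.png',im); np.save('w6.npy',pw[1])
E
```

```text
t 16.5 p [516.32 130.6   68.35] psi -93.73042420140601 y [-0.  0. -1.] w 27.83576203897691 F [ 0.75 -0.02 -2.89] q [0.23 0.41 1.88 0.   0.85 1.86]
shift cm [-3.58 -0.01 -0.  ] rot [-0. -0.  0.] dist 3.5758764291421015
```

View pics/w6.png

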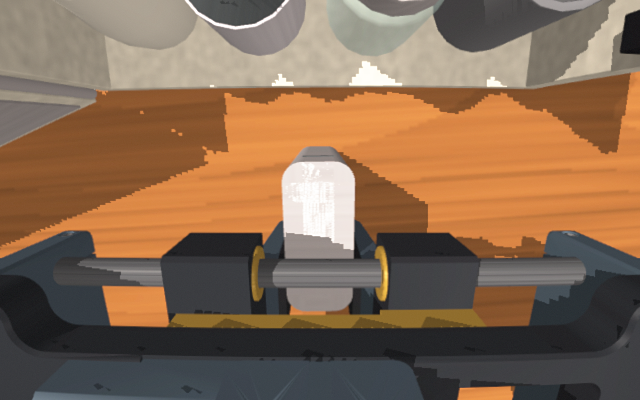

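The caddy is gripped centrally at (318,230), with the gap ahead between pot and jar at about (316,30). Advancing.

Call:
send_rows([
  [1,-0.3,0,0,0,0,0],
  [1,-0.8,0,0,0,0,0],
  [1,-1.4,0,0,0,0,0],
  [1,-2,0,0,0,0,0],
  [1,-2.6,0,0,0,0,0],
  [1,-3.2,0,0,0,0,0],
  [1,-3.8,0,0,0,0,0],
  [1,-4.4,0,0,0,0,0],
  [1,-5,0,0,0,0,0],
  [1,-5,0,0,0,0,0],
])

```text
time: 17.55
tcp_pos: [567.3, 127.3, 68.5]
ee_rot: [0.023, 0.707, -0.707, -0.023]
ft_force: [-0.2, 0.6, -1.9]
width: 28.0
```

```bash
python3 st.py 612 124.5 66.5 -93.65
python3 - <<'E'
from h import *
pw=wfc('wrist'); im=env.camera('wrist')[:,:,::-1]; cv2.imwrite('pics/w7.png',im)
cv2.imwrite('pics/s7.png',cv2.resize(env.camera('scene')[200:370,250:410,::-1],None,fx=4,fy=4)[:600])
E
```

```text
t 17.55 p [567.35 127.3   68.46] psi -93.7479336075299 y [ 0.  0. -1.] w 28.004132918849635 F [-0.25  0.6  -1.9 ] q [0.2  0.47 1.77 0.   0.9  1.84]
shift cm [-4.47  0.2  -0.01] rot [ 0. -0. -0.] dist 4.478441773156898
```

View pics/w7.png

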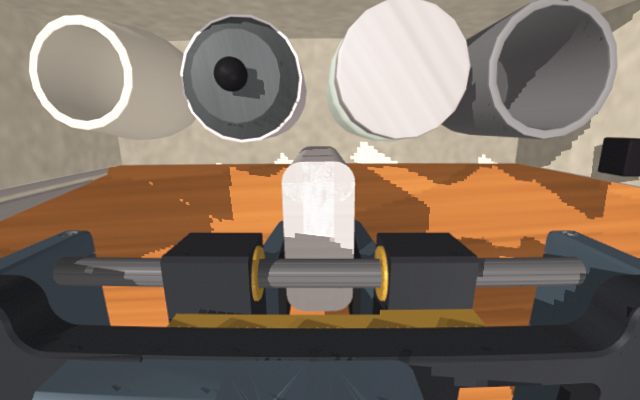

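View pics/s7.png

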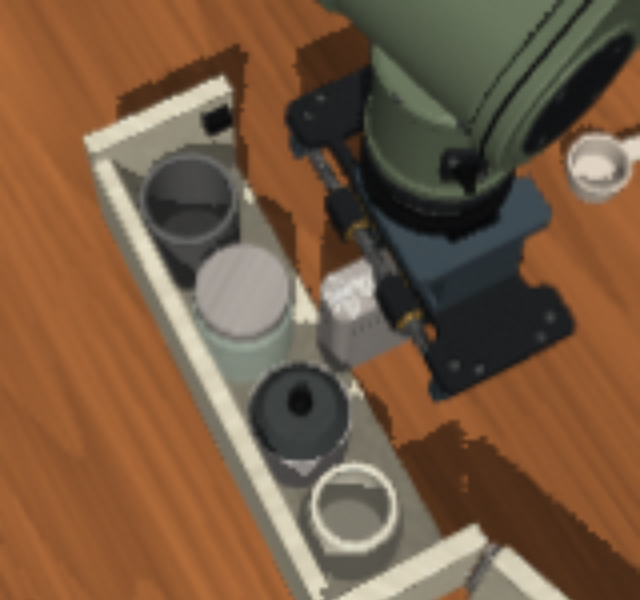

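Wrist view: gap from pot edge (302,75) to jar edge (332,80), caddy centred at 318. Pushing in slowly.

Call:
send_rows([
  [1,-0.2,0,0,0,0,0],
  [1,-0.5,0,0,0,0,0],
  [1,-0.8,0,0,0,0,0],
  [1,-1.1,0,0,0,0,0],
  [1,-1.4,0,0,0,0,0],
  [1,-1.7,0,0,0,0,0],
  [1,-2,0,0,0,0,0],
  [1,-2.2,0,0,0,0,0],
  [1,-2.4,0,0,0,0,0],
  [1,-2.5,0,0,0,0,0],
])

```text
time: 18.65
tcp_pos: [591.2, 125.6, 68.4]
ee_rot: [-0.023, -0.707, 0.707, 0.023]
ft_force: [-0.1, -1.0, -1.8]
width: 27.6
```

```bash
python3 st.py 612 124.5 66.5 -93.65
python3 - <<'E'
from h import *
pw=wfc('wrist'); im=env.camera('wrist')[:,:,::-1]; cv2.imwrite('pics/w8.png',im)
E
```

```text
t 18.65 p [591.15 125.64  68.37] psi -93.73579574710188 y [-0. -0. -1.] w 27.579824702236326 F [-0.12 -0.96 -1.78] q [0.19 0.5  1.71 0.   0.93 1.83]
shift cm [-2.09  0.19 -0.02] rot [-0. -0.  0.] dist 2.0959837549242133
```

View pics/w8.png

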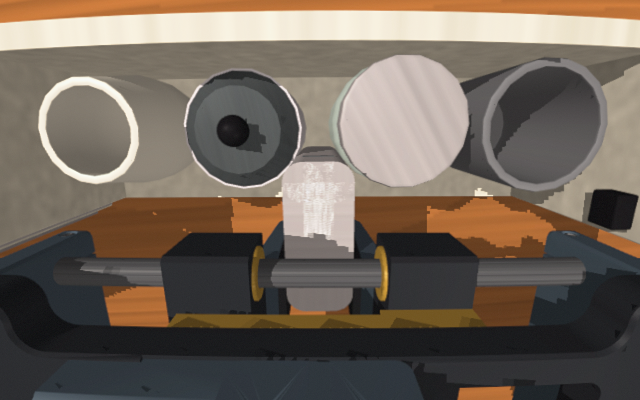

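Call:
send_rows([
  [1,-0.2,0,0,0,0,0],
  [1,-0.4,0.1,0,0,0,0],
  [1,-0.6,0.1,0,0,0,0],
  [1,-0.8,0.15,0,0,0,0],
  [1,-1,0.15,0,0,0,0],
  [1,-1.2,0.15,0,0,0,0],
  [1,-1.4,0.15,0,0,0,0],
  [1,-1.6,0.15,0,0,0,0],
  [1,-1.7,0.15,0,0,0,0],
  [1,-1.7,0.15,0,0,0,0],
])

```text
time: 19.7
tcp_pos: [608.5, 124.6, 67.0]
ee_rot: [0.023, 0.707, -0.707, -0.023]
ft_force: [-0.0, 0.5, -2.1]
width: 27.8
```

```bash
python3 st.py 612 124.5 66.5 -93.65
python3 - <<'E'
from h import *
pw=wfc('wrist'); im=env.camera('wrist')[:,:,::-1]; cv2.imwrite('pics/w9.png',im)
E
```

```text
t 19.7 p [608.53 124.58  66.96] psi -93.73857345130423 y [ 0.  0. -1.] w 27.75455933964261 F [-0.01  0.52 -2.11] q [0.18 0.53 1.67 0.   0.95 1.82]
shift cm [-0.35  0.05 -0.01] rot [ 0. -0. -0.] dist 0.35058448138621023
```

View pics/w9.png

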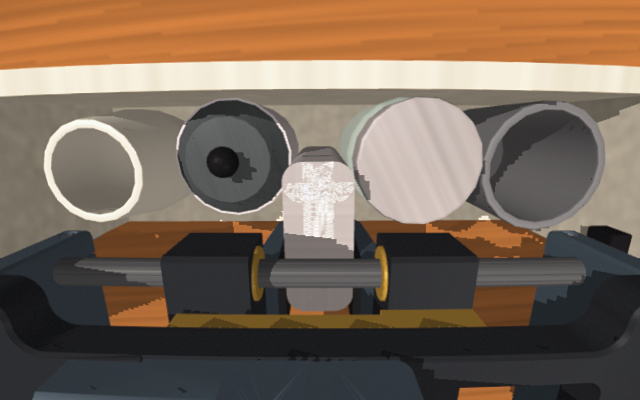

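Pot and jar are spreading (pot edge 292, jar edge 345) with little force. A bit further in, then lower to the floor.

Call:
send_rows([
  [1,-0.1,0,0,0,0,0],
  [1,-0.3,0,0,0,0,0],
  [1,-0.5,0,0,0,0,0],
  [1,-0.6,0,0,0,0,0],
  [1,-0.6,0.05,0,0,0,0],
  [1,-0.6,0.1,0,0,0,0],
  [1,-0.6,0.15,0,0,0,0],
  [1,-0.6,0.17,0,0,0,0],
  [1,-0.6,0.17,0,0,0,0],
  [1,-0.6,0.17,0,0,0,0],
])

```text
time: 20.75
tcp_pos: [614.4, 124.1, 65.5]
ee_rot: [-0.023, -0.707, 0.707, 0.023]
ft_force: [0.7, -0.8, -0.4]
width: 27.5
```

```bash
python3 st.py 612 124.5 65.4 -93.65
```

```text
t 20.75 p [614.39 124.11  65.46] psi -93.73147646911998 y [ 0. -0. -1.] w 27.475228525216192 F [ 0.73 -0.85 -0.39] q [ 0.18  0.53  1.66 -0.    0.95  1.82]
shift cm [ 0.24  0.01 -0.02] rot [ 0. -0. -0.] dist 0.24207349974829395
```

Call:
send_rows([
  [1,0,0.03,0,0,0,0],
  [0.35,0,0.03,0,0,0,0],
  [0.3,0,0.03,0,0,0,0],
  [0.25,0,0.03,0,0,0,0],
  [0.2,0,0.03,0,0,0,0],
  [0.2,0,0.03,0,0,0,0],
  [0.2,0.3,0.03,0,0,0,0],
  [0.2,0.8,0.03,0,0,0,0],
  [0.2,1.6,0.03,0,0,0,0],
  [0.2,2.6,0.03,0,0,0,0],
])

```text
time: 21.75
tcp_pos: [587.4, 125.9, 64.9]
ee_rot: [0.023, 0.707, -0.707, -0.023]
ft_force: [0.2, -0.5, -0.8]
width: 36.4
```

```bash
python3 st.py 560 127 65.4 -93.65
python3 - <<'E'
from h import *
pw=wfc('wrist'); im=env.camera('wrist')[:,:,::-1]; cv2.imwrite('pics/w10.png',im)
E
```

```text
t 21.75 p [587.45 125.89  64.9 ] psi -93.74267678486683 y [-0.  0. -1.] w 36.43206278101298 F [ 0.18 -0.48 -0.84] q [0.19 0.5  1.72 0.   0.92 1.83]
shift cm [ 2.75 -0.05  0.07] rot [ 0. -0.  0.] dist 2.747376656201033
```

View pics/w10.png

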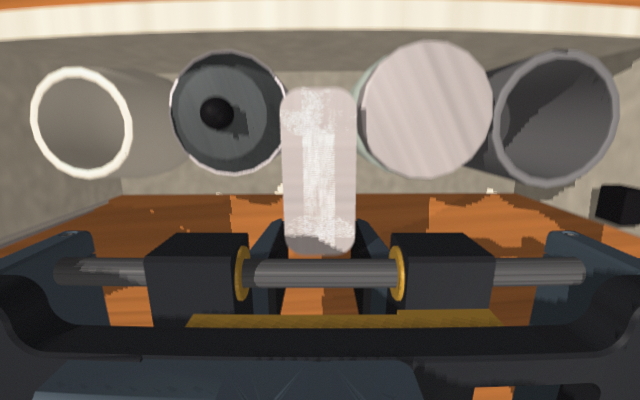

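Released: the caddy stands in the gap with its outer end at row 250. Backing off, shutting the fingers and dropping lower for the push.

Call:
send_rows([
  [0.2,0.5,0,0,0,0,0],
  [0.2,1,0,0,0,0,0],
  [0.2,1.5,0,0,0,0,0],
  [0.2,1.8,0,0,0,0,0],
  [0.2,1.8,0,0,0,0,0],
  [1,1.8,0.5,0,0,0,0],
  [1,1.8,1,0,0,0,0],
  [1,1.8,1.5,0,0,0,0],
  [1,1.8,1.5,0,0,0,0],
  [1,1.8,1.5,0,0,0,0],
])

```text
time: 22.8
tcp_pos: [570.2, 127.0, 49.6]
ee_rot: [-0.023, -0.707, 0.707, 0.023]
ft_force: [-0.0, -0.8, -0.6]
width: 0.5
```

```bash
python3 st.py 591 125.4 50 -93.65
python3 - <<'E'
from h import *
np.set_printoptions(precision=1,suppress=True)
pw=wfc('wrist'); im=env.camera('wrist')[:,:,::-1]; cv2.imwrite('pics/w11.png',im)
print(proj('wrist',[[607,124,105],[671,120,105]],pw)); np.save('w11.npy',pw[1])
E
```

```text
t 22.8 p [570.22 127.    49.58] psi -93.73834165421816 y [-0. -0. -1.] w 0.49534089364267336 F [-0.03 -0.82 -0.6 ] q [0.2  0.5  1.78 0.   0.87 1.84]
shift cm [-2.08 -0.04  0.02] rot [-0. -0.  0.] dist 2.08507278136302
[[318.8 224.1]
 [317.8  17.6]]
```

View pics/w11.png

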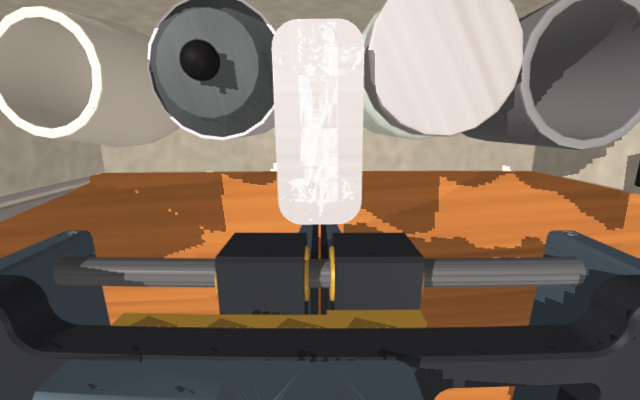

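Caddy centre is now at about world x 639 (cabinet x −20), centred and square. Pushing with shut fingers.

Call:
send_rows([
  [1,-0.6,0,0,0,0,0],
  [1,-1.2,0,0,0,0,0],
  [1,-1.7,0,0,0,0,0],
  [1,-2,0,0,0,0,0],
  [1,-2.2,0,0,0,0,0],
  [1,-2.4,0,0,0,0,0],
  [1,-2.6,0,0,0,0,0],
  [1,-2.8,0,0,0,0,0],
  [1,-3,0,0,0,0,0],
  [1,-3,0,0,0,0,0],
])

```text
time: 23.85
tcp_pos: [600.6, 125.1, 49.9]
ee_rot: [0.023, 0.707, -0.707, -0.023]
ft_force: [-0.7, 0.4, 0.6]
width: 0.7
```

```bash
python3 st.py 611 124.1 50 -93.65
python3 - <<'E'
from h import *
pw=wfc('wrist'); im=env.camera('wrist')[:,:,::-1]; cv2.imwrite('pics/w12.png',im)
E
```

```text
t 23.85 p [600.62 125.06  49.92] psi -93.73632708260699 y [ 0.  0. -1.] w 0.7108271919490993 F [-0.71  0.42  0.57] q [ 0.19  0.53  1.7  -0.    0.9   1.82]
shift cm [-1.04 -0.01  0.03] rot [ 0. -0. -0.] dist 1.0421369800255598
```

View pics/w12.png

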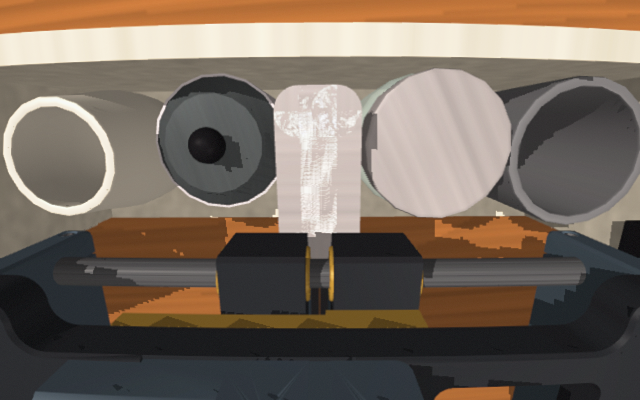

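Call:
send_rows([
  [1,-0.2,0,0,0,0,0],
  [1,-0.4,0,0,0,0,0],
  [1,-0.5,0,0,0,0,0],
  [1,-0.6,0,0,0,0,0],
  [1,-0.7,0,0,0,0,0],
  [1,-0.8,0,0,0,0,0],
  [1,-0.9,0,0,0,0,0],
  [1,-0.95,0,0,0,0,0],
  [1,-1,0,0,0,0,0],
  [1,-1,0,0,0,0,0],
])

```text
time: 24.9
tcp_pos: [609.9, 124.5, 49.9]
ee_rot: [0.023, 0.707, -0.707, -0.023]
ft_force: [-2.8, 1.8, 1.0]
width: 0.5
```

```bash
python3 st.py 611 124.1 50 -93.65
python3 - <<'E'
from h import *
np.set_printoptions(precision=1,suppress=True)
pw=wfc('wrist'); im=env.camera('wrist')[:,:,::-1]; cv2.imwrite('pics/w13.png',im); np.save('w13.npy',pw[1])
print(proj('wrist',[[659+32,118,105],[659+32,118,100]],pw))
E
```

```text
t 24.9 p [609.86 124.46  49.9 ] psi -93.73506608356932 y [-0.  0. -1.] w 0.5422753498180234 F [-2.79  1.84  1.01] q [0.18 0.55 1.68 0.   0.92 1.82]
shift cm [-0.12 -0.01  0.03] rot [-0. -0.  0.] dist 0.11949654616560293
[[320.4  86.9]
 [320.3  88.8]]
```

View pics/w13.png

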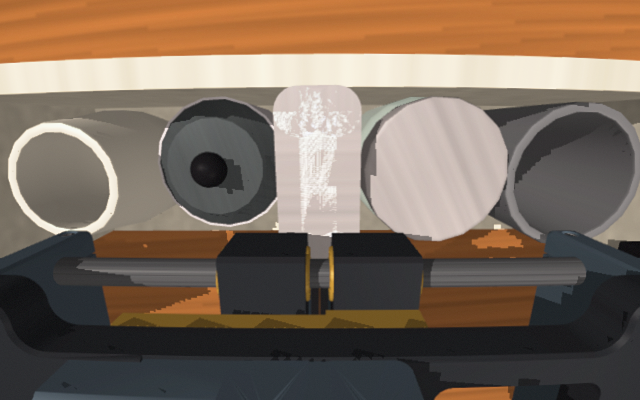

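Call:
send_rows([
  [1,-0.05,0,0,0,0,0],
  [1,-0.1,0,0,0,0,0],
  [1,-0.15,0,0,0,0,0],
  [1,-0.2,0,0,0,0,0],
  [1,-0.25,0,0,0,0,0],
  [1,-0.25,0,0,0,0,0],
  [1,-0.25,0,0,0,0,0],
  [1,-0.25,0,0,0,0,0],
  [1,-0.25,0,0,0,0,0],
  [1,-0.25,0,0,0,0,0],
])

```text
time: 25.95
tcp_pos: [609.7, 124.4, 49.7]
ee_rot: [-0.021, -0.707, 0.707, 0.025]
ft_force: [-9.3, 2.3, 5.2]
width: 0.3
```

```bash
python3 st.py 560 127 50 -93.65
```

```text
t 25.95 p [609.68 124.41  49.71] psi -93.73268683130169 y [-0.01 -0.   -1.  ] w 0.3358476115928827 F [-9.3   2.34  5.23] q [0.18 0.55 1.68 0.   0.92 1.82]
shift cm [4.97 0.   0.07] rot [-0.   -0.    0.01] dist 4.975154361456387
```

It no longer moves and the force has risen to 9 N, so it is home against the panel. Retreating.

Call:
send_rows([
  [1,0.2,0,0,0,0,0],
  [1,0.6,0,0,0,0,0],
  [1,1.4,0,0,0,0,0],
  [1,2.4,0,0,0,0,0],
  [1,3.8,0,0,0,0,0],
  [1,5.2,0,0,0,0,0],
  [1,6,-1.5,0,0,0,0],
  [1,6,-5,0,0,0,0],
  [1,6,-9,0,0,0,0],
  [1,6,-13,0,0,0,0],
])

```text
time: 26.95
tcp_pos: [552.6, 128.2, 182.6]
ee_rot: [0.024, 0.707, -0.707, -0.023]
ft_force: [0.7, -0.2, 0.9]
width: 0.8
```

Call:
send_rows([
  [1,1,-3,0,0,0,0],
  [1,2,-6,0,0,0,0],
  [1,3,-8,0,0,0,0],
  [1,3,-8,0,0,0,0],
  [1,3,-8,0,0,0,0],
  [1,3,-8,0,0,0,0],
  [1,3,-8,0,0,0,0],
  [1,3,-8,0,0,0,0],
  [1,3,-8,0,0,0,0],
  [1,3,-8,0,0,0,0],
])

```text
time: 27.95
tcp_pos: [522.9, 130.1, 259.6]
ee_rot: [-0.023, -0.707, 0.707, 0.023]
ft_force: [-0.5, -0.2, -1.1]
width: 0.6
```

```bash
python3 st.py
python3 - <<'E'
from h import *
pw=wfc('wrist'); im=env.camera('wrist')[:,:,::-1]; cv2.imwrite('pics/w14.png',im); np.save('w14.npy',pw[1])
a=env.camera('scene')[:,:,::-1]; b=env.camera('side')[:,:,::-1]
cv2.imwrite('pics/s14.png',a)
cv2.imwrite('pics/d14.png',b)
E
```

```text
t 27.95 p [522.91 130.1  259.55] psi -93.73592153173277 y [-0. -0. -1.] w 0.5513116616880888 F [-0.46 -0.22 -1.12] q [0.22 0.24 1.59 0.   1.31 1.86]
```

View pics/w14.png

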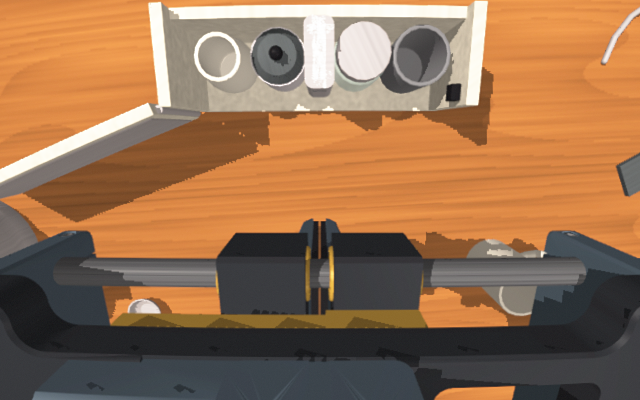

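View pics/s14.png

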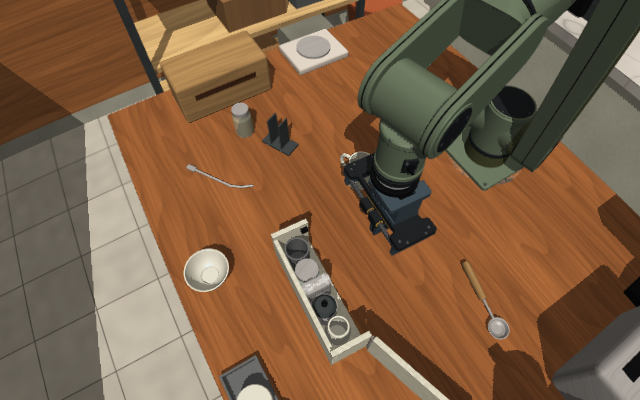

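View pics/d14.png

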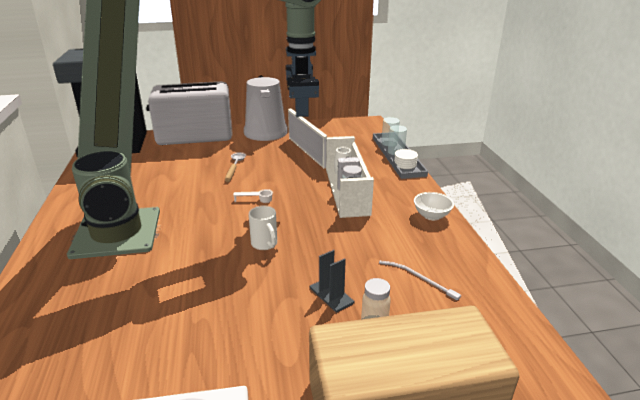

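Every piece is standing: mate (217,57), pot (278,56), caddy (319,51), jar (363,52), cup (422,55). A numeric check before handing in:

Run:
```python
from h import *
np.set_printoptions(precision=1,suppress=True)
p=env.camera_params('wrist'); pw=(p,np.load('w14.npy'))
a=np.radians(-3.65); ex=np.array([np.cos(a),np.sin(a)]); ey=np.array([-ex[1],ex[0]]); O=np.array([659,120.3])
T=onz('wrist',[[217,57],[278,56],[363,52],[422,55],[319,15],[319,87],[306,51],[333,51]],[92,90,96,90,105,105,105,105],pw)[:,:2]-O
print('cab x,y: mate pot jar cup caddy ends/sides\n',np.c_[T@ex,T@ey])
F=onz('wrist',[[200,110],[460,109]],10,pw)[:,:2]-O; print('front edge (-48)',F@ex)
```

```text
cab x,y: mate pot jar cup caddy ends/sides
 [[  -0.3   99.8]
 [   0.3   40.3]
 [   2.4  -42. ]
 [   1.3 -101. ]
 [  32.1    0.1]
 [ -30.7    0.3]
 [   1.4   12.3]
 [   1.3  -12.9]]
front edge (-48) [-46.  -45.4]
```

```bash
python3 -c "
from bench import env
print(env.close_job()); print(env.observe()['time'])"
```

```text
the job is handed in; nothing more can be done
None
the job is handed in; nothing more can be done
```

The caddy is home in the middle of the row at the back panel, and I handed the job in at about 28 s. No verdict was reported.

**What I did:**
- **Lift and stand:** I lifted the caddy by its two ends out of the stand, stood it upright on the counter in front of the cabinet and let go.
- **Insert:** I regripped it across its thickness near the outer end and wedged it between the pot and the jar, to about 20 mm short of home. I then pushed it the rest of the way with shut fingers. At the end it stopped moving and the force rose to about 9 N.

**Last checks (wrist camera, cabinet frame):**

| Item | x (mm) | y (mm) |
|---|---|---|
| Caddy centre | about 0.7 | about 0.2 |
| Mate | −0.3 | +99.8 |
| Pot | +0.3 | +40.3 |
| Jar | +2.4 | −42.0 |
| Cup | +1.3 | −101.0 |

- **Limits:** these positions are all inside the limits, and the caddy sits squarely in the gap.
- **Upright:** every row piece looks upright, and the gripper is clear of everything.
- **Other things on the counter:** the stand, mug, saltjar, bombilla, scoop and spoon look unmoved in the camera pictures. I did not measure their positions at the end.

**Disagreements:**
- The last wrist picture put the cabinet's front edge at x −45 to −46 mm instead of −48 mm. The x values above may therefore read about 2 mm too high.
- At the start, the side camera disagreed with the scene camera by 7 to 12 mm in y for the row. I relied on the wrist camera instead.

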